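# Find the tired spring of the microscope's anti-vibration base

### The arm

A 6-joint arm with a two-finger parallel gripper is mounted at the origin on the work surface. World frame = base frame: x ahead of the robot, y to its left, z up, the work surface at z = 0. Lengths are in m, angles in rad, forces in N, time in s.
With the tool pointing down it reaches from about 0.3 to 0.75 m from the base axis. Payload 8.5 kg.
Tool frame: the origin (TCP) lies at the centre of the arm's flange, where the gripper is bolted on; the fingertips stand 166 mm ahead of it and the grasp point (between the pads) lies manip.grip_depth ahead of it (manip.grip_depth is the distance from the TCP to the grasp point, in m); z points along the fingers, x is the direction in which the jaws open and shut, and the axes are right-handed (so a half turn about z gives the same grasp; the last joint's range is limited). The gripper opens to 88 mm and grips with 3 to 60 N. Pads are 18 mm wide; open, the fingers measure 123 mm over their backs; the gripper's body (75 mm by 187 mm) begins 45 mm behind the grasp point.
Start: joints at [1.122, 0.381, 1.297, -0, 1.464, -0.215], TCP at [0.127, 0.535, 0.405] pointing down, gripper open.
Joint ranges: [-3.11, 3.11], [-0.89, 2.33], [0.22, 2.48], [-1.42, 4.56], [0.17, 2.85], [-2.88, 2.88]. Speed limits (rad/s): [2.39, 2.39, 3.14, 3.14, 3.14, 3.14].

### API

Orientations are given as a unit quaternion [x, y, z, w].
In Python, from cell import manip, vision gives the robot as it stands.
- The arm moves only by the tool step_arm, never from a script. Its argument "motion" is a list that holds one entry, the list of rows, each a list of 5 numbers: the finger opening in m, from 0 to 0.0881, then the shift along the world's x, y, z in m, then the turn about the world's z in rad. A call has 1 to 5 rows; each row shifts and turns the commanded pose from where the row before left it; what a row does not reach is not made up. A row lasts 1/10 s, in which the tool goes at most 50 mm and 8.59 degrees, less where a joint would pass 70% of its speed; a pose out of reach is approached as far as the arm can. A call is refused whole if a number of a shift passes 0.05 or a number of a turn 0.15, either way. A call with a gripper value outside its range is refused whole. The fingers move at their own pace and stop on an object; the grip force is fixed at half the most. Time passes only in rows, so rows that do not move let the fingers close. It gives the time, the measured TCP pose, the force and the opening at its end, in the units of the state.
- manip.read_state(): the state, without advancing time (a new reading comes with each control period).
- vision.get_image(name): name is "side" or "top" or "wrist"; returns the picture (420x560x3 uint8, red, green, blue); there is no depth.
- vision.calibration(name): a dict with "K" (3x3 intrinsics, pixels), "world_to_cam" (4x4, takes a point from world to camera coordinates). Camera axes: x right, y down, z forward; pixel columns grow to the right and rows downward; lengths in m; the calibration is good to about 2 mm. A picture is of the moment at which its call begins: read the wrist's pose just before it. calibration takes no time and is no camera call; for the wrist camera it gives the pose at the moment of the call.
- manip.close_job(): hands the job in, once; it reports no verdict.
The state is a dict: "t": time; "joint_positions": joint angles; "joint_velocities": joint speeds; "tau": joint torques, N m; "eef_pos": TCP position; "tool_rot": TCP orientation; "ft_force": force on the tool from outside, world axes, zero at the start; "torque": the same for the moment, N m; "gripper_width": finger opening in m.
Only numpy, scipy, OpenCV 4.12 (cv2) and the standard library are available. Lean on these libraries where they do the work, as an engineer would, in place of code of your own. Each camera call takes 0.05 s, during which the arm holds its last target.

### The job

One of the three spring mounts of the microscope's opened anti-vibration base has gone soft. Press down the three rubber pads one after another with the fingertips, going from the robot's left to its right, to feel which gives most easily, then push that mount's white tag down flat to mark it for changing, leaving the other two tags standing. Only press and push: pick nothing up, and leave the loose screws, spring, tools and glassware where they are.

Things in the scene. Friction and masses are not known exactly. Their poses are not given: they have to be found in the camera images.
- platform: fixed grey lower plate of a microscope's anti-vibration base, 270 x 350 mm, upper face 18 mm above the bench; origin on the bench under its centre, x away from the robot, y to its left (turned up to 0.25 rad), z up. Three like spring mounts stand on it (60 x 60 mm foot, coil spring, round black pad 44 mm across), exchanged among three seats from run to run; the middle seat is 120 mm further from the robot
- pad_left (a point): point fixed to the plate at its x, y = -45, 125 mm: centre of the top of the left rubber pad when not pressed, 60 mm above the bench. The pad goes straight down, at most 10 mm, and springs back. The three springs differ: 0.25 to 1.2 N per mm, each at least 1.6 times as stiff as the next softer; all begin to give at 0.5 N
- pad_middle (a point): point fixed to the plate at its x, y = 75, 0 mm: centre of the top of the middle rubber pad when not pressed, 60 mm above the bench. The pad goes straight down, at most 10 mm, and springs back. The three springs differ: 0.25 to 1.2 N per mm, each at least 1.6 times as stiff as the next softer; all begin to give at 0.5 N
- pad_right (a point): point fixed to the plate at its x, y = -45, -125 mm: centre of the top of the right rubber pad when not pressed, 60 mm above the bench. The pad goes straight down, at most 10 mm, and springs back. The three springs differ: 0.25 to 1.2 N per mm, each at least 1.6 times as stiff as the next softer; all begin to give at 0.5 N
- tag_left (a point): point fixed to the plate, 54 mm from the left pad's centre towards the plate's -x, 20 mm out from the hinge of that mount's white tag (glossy, 40 x 28 x 3 mm), on its upper face when flat (31.5 mm above the bench). The standing tag leans out over this point, free edge up to 58 mm above the bench; pressed straight down here (about 2 N) it folds flat and stays
- tag_middle (a point): point fixed to the plate, 54 mm from the middle pad's centre towards the plate's -x, 20 mm out from the hinge of that mount's white tag (glossy, 40 x 28 x 3 mm), on its upper face when flat (31.5 mm above the bench). The standing tag leans out over this point, free edge up to 58 mm above the bench; pressed straight down here (about 2 N) it folds flat and stays
- tag_right (a point): point fixed to the plate, 54 mm from the right pad's centre towards the plate's -x, 20 mm out from the hinge of that mount's white tag (glossy, 40 x 28 x 3 mm), on its upper face when flat (31.5 mm above the bench). The standing tag leans out over this point, free edge up to 58 mm above the bench; pressed straight down here (about 2 N) it folds flat and stays
- pad_a (a joint): how far the pad of mount a is pressed down, 0 to 0.010 m. Which seat mount a is in, is not known beforehand
- pad_b (a joint): how far the pad of mount b is pressed down, 0 to 0.010 m. Which seat mount b is in, is not known beforehand
- pad_c (a joint): how far the pad of mount c is pressed down, 0 to 0.010 m. Which seat mount c is in, is not known beforehand
- tag_a (a joint): hinge of the tag of mount a: 0 leaning up at 40 degrees, 0.70 rad folded down flat; the start is between 0 and 0.15
- tag_b (a joint): hinge of the tag of mount b: 0 leaning up at 40 degrees, 0.70 rad folded down flat; the start is between 0 and 0.15
- tag_c (a joint): hinge of the tag of mount c: 0 leaning up at 40 degrees, 0.70 rad folded down flat; the start is between 0 and 0.15
- thumbscrew: brass thumbscrew standing head down on the plate, head 20 mm across, 34 mm high; origin under its centre. To be left alone
- thumbscrew2: second brass thumbscrew like it, also on the plate. To be left alone
- spare_spring: loose steel coil spring standing on the plate, 30 mm across, 34 mm high; origin under its centre. To be left alone
- objective: steel microscope objective standing on the bench, 27 mm across, 43 mm high; origin under its centre. To be left alone
- beaker: empty glass beaker on the bench, 72 mm across, 95 mm high; origin under its centre. To be left alone
- slide_box: grey box for slides on the bench, 88 x 36 x 30 mm; origin under its centre. To be left alone
- screwdriver: screwdriver lying on the bench, 170 mm long, black handle; origin under its middle. To be left alone
- hex_key: L-shaped steel hex key lying on the bench, 99 x 34 mm, 6 mm thick; origin under its long leg. To be left alone

How it is judged:
On the way, in this order (a step that is already met when the one before it is completed fails the run):
1. the left pad is pressed down by more than 2 mm with the gripper over it (value of joint any of pad_a, pad_b, pad_c above 0.002 m and horizontal distance between the grasp point and pad_left below 0.07 m), for 0.1 s.
2. the middle pad is pressed down by more than 2 mm with the gripper over it (value of joint any of pad_a, pad_b, pad_c above 0.002 m and horizontal distance between the grasp point and pad_middle below 0.07 m), for 0.1 s.
3. the right pad is pressed down by more than 2 mm with the gripper over it (value of joint any of pad_a, pad_b, pad_c above 0.002 m and horizontal distance between the grasp point and pad_right below 0.07 m), for 0.1 s.
4. the tag of the softest mount is folded down (value of joint tag_b above 0.58 rad), for 0.2 s.
At the end, for the whole second after the job is handed in: The softest mount's tag is folded down to within 0.12 rad of flat (joint above 0.58), the other two tags still stand (joints below 0.32 rad), and all three pads are up again (within 1.5 mm) (value of joint tag_b above 0.58 rad and value of joint each of tag_a, tag_c below 0.32 rad and value of joint each of pad_a, pad_b, pad_c below 0.0015 m); the robot touches nothing.
It fails at once if a loose thing on the plate or the bench is lifted, carried or pushed more than 20 mm (distance of any of thumbscrew, thumbscrew2, spare_spring, objective, beaker, slide_box, screwdriver, hex_key from where it was at the start of the episode above 0.02 m).
It also fails if it takes over 51 s, if anything falls off the work surface, if the arm or the gripper's body presses on something with over 40 N, if the wrist force passes 120 N, or if a joint passes its speed limit or range.

## Working session

There is one attempt and no reset: what is moved stays moved. The work goes in short steps, Python scripts to look and compute and a tool call to move; the robot and the scene stay as the last step left them, time stands still between calls to the robot, and variables do not carry over. Pictures are saved under pics/ and viewed, and the job is handed in when it is done.

Besides the shell and the picture viewer there is one more tool, called by a JSON object that holds its "fn" and its "kwargs", one argument or row to a line. step_arm: Moves the arm, as the interface text tells. Its arguments: {"type":"object","properties":{"motion":{"type":"array"}},"required":["motion"]}

```bash
mkdir -p pics; ls
python3 - <<'E'
from cell import manip, vision
import cv2,numpy as np
s=manip.read_state(); print({k:np.round(v,4).tolist() for k,v in s.items()}, manip.grip_depth)
for n in ("top","side"):
    im=vision.get_image(n); cv2.imwrite(f"pics/{n}0.png",im[:,:,::-1]); c=vision.calibration(n); print(n,np.round(c["K"],1).tolist(),np.round(c["world_to_cam"],3).tolist())
E
```

```text
pics
{'t': 0.0, 'joint_positions': [1.1217, 0.3812, 1.2983, -0.0, 1.4636, -0.2153], 'joint_velocities': [0.0004, -0.0019, 0.0, 0.0011, 0.0008, -0.001], 'tau': [-0.0004, -43.7922, -22.4547, 0.0713, 0.0353, -0.0001], 'eef_pos': [0.1274, 0.535, 0.4041], 'tool_rot': [0.7847, 0.6198, -0.0007, 0.0003], 'ft_force': [0.2526, 0.692, 0.1977], 'torque': [0.0077, -0.0145, -0.0095], 'gripper_width': 0.0884} 0.1473
top [[544.7, 0.0, 282.4], [0.0, 544.7, 205.3], [0.0, 0.0, 1.0]] [[-0.017, -1.0, -0.017, 0.024], [-0.982, 0.02, -0.189, 0.532], [0.189, 0.014, -0.982, 1.609], [0.0, 0.0, 0.0, 1.0]]
side [[413.6, 0.0, 282.0], [0.0, 413.6, 212.9], [0.0, 0.0, 1.0]] [[-0.883, -0.469, 0.012, 0.455], [-0.365, 0.67, -0.647, 0.234], [0.295, -0.575, -0.763, 0.909], [0.0, 0.0, 0.0, 1.0]]
```

View pics/top0.png

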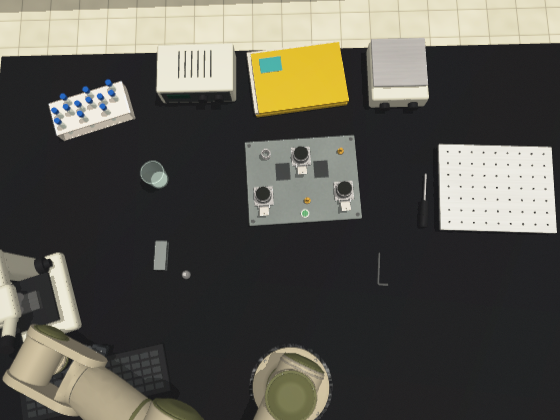

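View pics/side0.png

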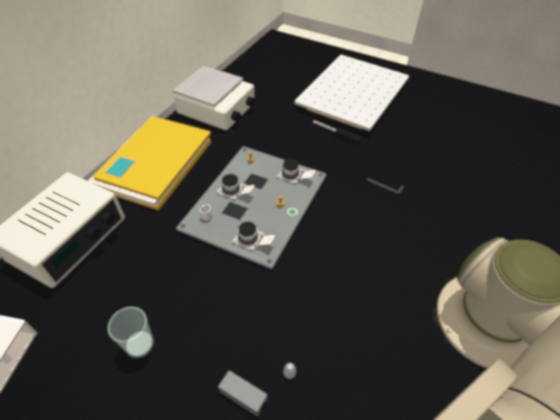

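The top view shows the plate with pads at about (263,194), (301,155) and (345,188), and the white tags below each. A small thumbscrew is at (307,200) and another at (340,151), with the spring at (265,154). I'll measure the plate next.

```bash
cat > h.py <<'E'
import cv2,numpy as np
from cell import manip,vision
def ray(n,u,v,z):
    c=vision.calibration(n);K=c["K"];T=np.array(c["world_to_cam"]);R=T[:3,:3];t=T[:3,3]
    o=-R.T@t; d=R.T@np.linalg.solve(K,[u,v,1.0]); return o+d*(z-o[2])/d[2]
def proj(n,p):
    c=vision.calibration(n);T=np.array(c["world_to_cam"]);q=c["K"]@(T[:3,:3]@p+T[:3,3]);return q[:2]/q[2]
E
python3 - <<'E'
from h import *
im=cv2.imread("pics/top0.png")
hsv=cv2.cvtColor(im,cv2.COLOR_BGR2HSV)
roi=np.zeros(im.shape[:2],np.uint8);roi[125:235,235:370]=255
m=((im.max(2)>55)&(roi>0)).astype(np.uint8)
cs,_=cv2.findContours(m,cv2.RETR_EXTERNAL,cv2.CHAIN_APPROX_NONE)
c=max(cs,key=cv2.contourArea)
P=np.array([ray("top",u,v,0.018)[:2] for u,v in c[:,0]]).astype(np.float32)
r=cv2.minAreaRect(P*1000);print(r)
b=cv2.boxPoints(r);print(b)
# pads: dark blobs
d=((im.max(2)<40)&(roi>0)).astype(np.uint8)
n,l,st,ce=cv2.connectedComponentsWithStats(d)
for s,q in zip(st,ce):
    if 80<s[4]<600: print(s,q,ray("top",*q,0.058))
cv2.imwrite("pics/topz.png",cv2.resize(im[125:235,235:370],None,fx=5,fy=5,interpolation=cv2.INTER_CUBIC))
E
```

```text
((620.688232421875, -48.25981140136719), (272.2650451660156, 351.19366455078125), 2.709097146987915)
[[ 476.40823  120.70645]
 [ 493.00748 -230.0947 ]
 [ 764.96826 -217.22607]
 [ 748.369    133.57507]]
```

View pics/topz.png

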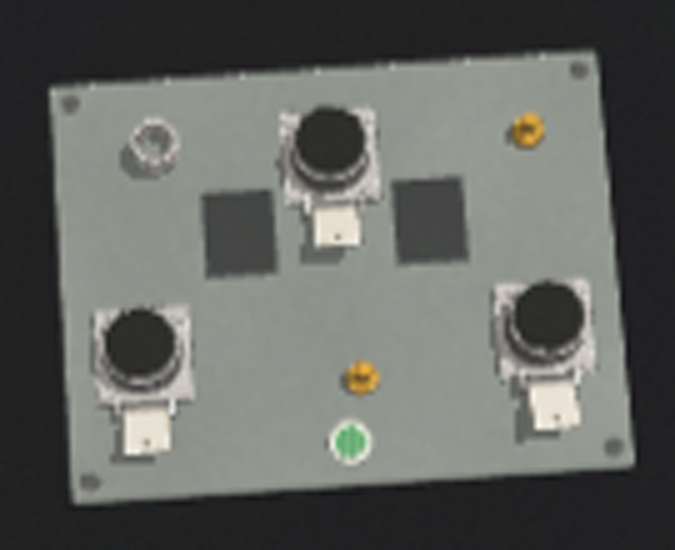

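Run:
```python
from h import *
a=np.deg2rad(2.709);R=np.array([[np.cos(a),-np.sin(a)],[np.sin(a),np.cos(a)]]);c=np.array([.6207,-.0483])
px={'left':(141,343),'middle':(330,141),'right':(549,315)}
for k,(x,y) in dict(left=(-45,125),middle=(75,0),right=(-45,-125)).items():
    p=c+R@np.array([x,y])/1000; t=c+R@np.array([x-54,y])/1000
    u,v=px[k]
    print(k,p,"tag",t,"measured",ray("top",u/5+235,v/5+125,.06)[:2], np.linalg.norm(p))
for n,(u,v,z) in dict(ts1=(361,378,.04),ts2=(527,130,.04),spring=(155,145,.04)).items(): print(n,ray("top",u/5+235,v/5+125,z)[:2])
q=manip.read_state()["tool_rot"]
from scipy.spatial.transform import Rotation as Ro
print(Ro.from_quat(q).as_matrix().round(3))
```

```text
left [0.56984237 0.07443346] tag [0.51590272 0.07188124] measured [0.56804741 0.07184769] 0.5746831003702874
middle [ 0.69561618 -0.04475525] tag [ 0.64167653 -0.04730747] measured [ 0.6930568  -0.04621422] 0.6970544517640899
right [ 0.58165821 -0.17528716] tag [ 0.52771856 -0.17783938] measured [ 0.58024215 -0.17679887] 0.607496386557016
ts1 [ 0.54753526 -0.06211218]
ts2 [ 0.70328118 -0.16977285]
spring [0.69876903 0.06273016]
[[ 0.232  0.973 -0.001]
 [ 0.973 -0.232 -0.001]
 [-0.001 -0.    -1.   ]]
```

Plate yaw is 2.7° with its centre at (0.621, -0.048), and the pads agree with this to 2 mm. I'll close the fingers and move over the left pad.

{"fn": "step_arm", "kwargs": {
  "motion": [
    [[0, 0.034, -0.035, 0, 0.06], [0, 0.034, -0.035, 0, 0.06], [0, 0.034, -0.035, 0, 0.06], [0, 0.034, -0.035, 0, 0.06], [0, 0.034, -0.035, 0, 0.04]]
  ]
}}

```text
t: 0.6
eef_pos: [0.2983, 0.3584, 0.4046]
tool_rot: [0.69, 0.724, -0.0, -0.0]
ft_force: [0.7, 0.9, -0.2]
gripper_width: 0.0502
```

{"fn": "step_arm", "kwargs": {
  "motion": [
    [[0, 0.034, -0.035, 0, 0], [0, 0.034, -0.035, 0, 0], [0, 0.034, -0.035, 0, 0], [0, 0.034, -0.035, 0, 0], [0, 0.034, -0.035, 0, 0]]
  ]
}}

```text
t: 1.1
eef_pos: [0.4685, 0.1832, 0.4046]
tool_rot: [0.691, 0.723, -0.0, -0.0]
ft_force: [-0.3, 0.9, -0.1]
gripper_width: 0.0102
```

{"fn": "step_arm", "kwargs": {
  "motion": [
    [[0, 0.034, -0.037, 0, 0], [0, 0.034, -0.037, 0, 0], [0, 0.0325, -0.036, 0, 0], [0, 0, 0, -0.045, 0], [0, 0, 0, -0.045, 0]]
  ]
}}

```text
t: 1.6
eef_pos: [0.5682, 0.074, 0.3136]
tool_rot: [0.691, 0.722, 0.001, 0.001]
ft_force: [0.9, 0.3, -0.1]
gripper_width: 0.0003
```

{"fn": "step_arm", "kwargs": {
  "motion": [
    [[0, 0, 0, -0.045, 0], [0, 0, 0, -0.02, 0], [0, 0, 0, -0.01, 0], [0, 0, 0, 0, 0], [0, 0, 0, 0, 0]]
  ]
}}

```text
t: 2.1
eef_pos: [0.5679, 0.0754, 0.2408]
tool_rot: [0.691, 0.723, 0.001, 0.001]
ft_force: [0.4, -0.4, 0.8]
gripper_width: 0.0002
```

Run:
```python
from h import *
for n in ("top","side","wrist"):
    im=vision.get_image(n); s=manip.read_state(); print(np.round(s["eef_pos"],4),s["ft_force"])
    cv2.imwrite(f"pics/{n}1.png",im[:,:,::-1])
```

```text
[0.5679 0.0754 0.2412] [ 0.15260312 -0.05869013  0.2012112 ]
[0.5678 0.0755 0.2412] [-0.11396365 -0.25499106  0.36161993]
[0.5678 0.0754 0.2411] [ 0.10761982  0.66579278 -0.04450505]
```

View pics/wrist1.png

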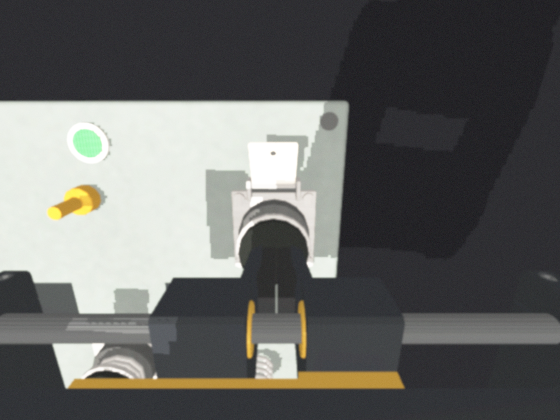

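View pics/side1.png

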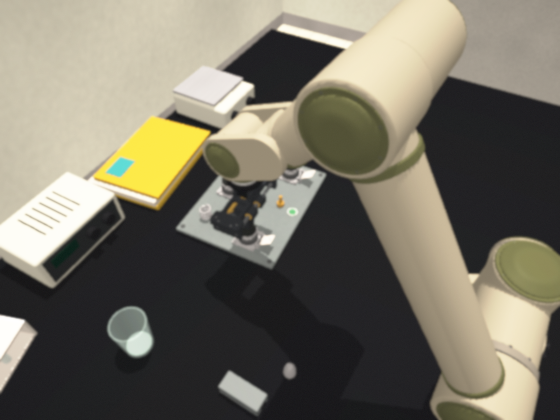

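The wrist view shows the fingertips centred over the left pad, at about (275,245). I'll press it.

```bash
cat > f.py <<'E'
from h import *
F=[];Z=[]
for i in range(10):
    vision.get_image("top"); s=manip.read_state(); F.append(s["ft_force"]);Z.append(s["eef_pos"])
print(s["t"],"F",np.mean(F,0).round(2),np.std(F,0).round(2),"pos",np.mean(Z,0).round(4),"tip",np.mean(Z,0)[2]-.166)
E
python3 f.py
```

```text
2.75 F [-0.03 -0.02  0.02] [0.6  0.43 0.38] pos [0.5676 0.0754 0.2402] tip 0.07415622855256498
```

{"fn": "step_arm", "kwargs": {
  "motion": [
    [[0, 0, 0, -0.01, 0], [0, 0, 0, -0.005, 0], [0, 0, 0, -0.004, 0], [0, 0, 0, -0.004, 0], [0, 0, 0, 0, 0]]
  ]
}}

```text
t: 3.25
eef_pos: [0.5675, 0.0754, 0.2167]
tool_rot: [0.691, 0.723, -0.0, -0.0]
ft_force: [-2.4, 0.3, 8.1]
gripper_width: 0.0005
```

```bash
python3 f.py
```

```text
3.75 F [-2.82 -0.29  7.14] [0.26 0.41 0.4 ] pos [0.5675 0.0754 0.217 ] tip 0.051019542933007145
```

{"fn": "step_arm", "kwargs": {
  "motion": [
    [[0, 0, 0, 0.04, 0], [0, 0.026, -0.025, 0.01, 0], [0, 0.034, -0.032, 0, 0], [0, 0.034, -0.032, 0, 0], [0, 0.033, -0.032, 0, 0]]
  ]
}}

```text
t: 4.25
eef_pos: [0.6956, -0.0469, 0.2664]
tool_rot: [0.691, 0.723, -0.0, -0.0]
ft_force: [0.4, 0.7, 0.9]
gripper_width: 0.0006
```

{"fn": "step_arm", "kwargs": {
  "motion": [
    [[0, 0, 0, -0.025, 0], [0, 0, 0, 0, 0], [0, 0, 0, 0, 0]]
  ]
}}

```text
t: 4.55
eef_pos: [0.6943, -0.0452, 0.2412]
tool_rot: [0.69, 0.723, -0.001, -0.001]
ft_force: [-0.4, -0.2, -0.5]
gripper_width: 0.0005
```

```bash
python3 f.py; python3 -c "
from h import *
cv2.imwrite('pics/wrist2.png',vision.get_image('wrist')[:,:,::-1])"
```

```text
5.05 F [ 0.17  0.17 -0.05] [0.47 0.63 0.52] pos [ 0.6944 -0.0451  0.2426] tip 0.07658123522184321
```

View pics/wrist2.png

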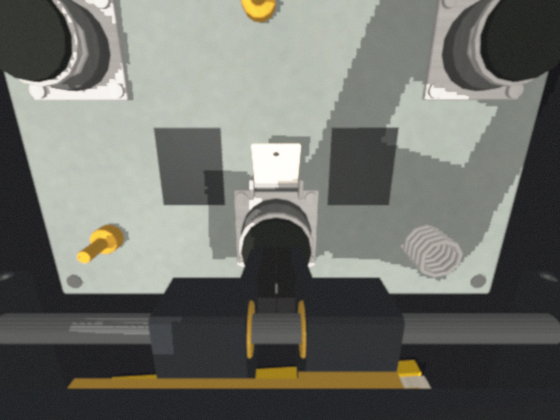

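The fingertips are centred on the middle pad, at about (276,245).

{"fn": "step_arm", "kwargs": {
  "motion": [
    [[0, 0, 0, -0.0125, 0], [0, 0, 0, -0.005, 0], [0, 0, 0, -0.004, 0], [0, 0, 0, -0.004, 0], [0, 0, 0, 0, 0]]
  ]
}}

```text
t: 5.6
eef_pos: [0.6944, -0.0456, 0.2169]
tool_rot: [0.691, 0.723, -0.0, -0.0]
ft_force: [-4.4, 0.7, 11.6]
gripper_width: 0.0004
```

```bash
python3 f.py
```

```text
6.1 F [-4.61  0.58 10.97] [0.54 0.52 0.33] pos [ 0.6944 -0.0456  0.2173] tip 0.051318957260093584
```

{"fn": "step_arm", "kwargs": {
  "motion": [
    [[0, 0, 0, 0.04, 0], [0, -0.0235, -0.0255, 0.01, 0], [0, -0.03, -0.035, 0, 0], [0, -0.03, -0.035, 0, 0], [0, -0.03, -0.035, 0, 0]]
  ]
}}

```text
t: 6.6
eef_pos: [0.5797, -0.177, 0.2658]
tool_rot: [0.69, 0.723, -0.0, -0.0]
ft_force: [1.1, -1.5, 0.1]
gripper_width: 0.0002
```

{"fn": "step_arm", "kwargs": {
  "motion": [
    [[0, 0, 0, -0.025, 0], [0, 0, 0, 0, 0], [0, 0, 0, 0, 0]]
  ]
}}

```text
t: 6.9
eef_pos: [0.5814, -0.1758, 0.241]
tool_rot: [0.69, 0.723, -0.0, -0.001]
ft_force: [0.9, -0.4, 0.1]
gripper_width: 0.0004
```

```bash
python3 f.py; python3 -c "
from h import *
cv2.imwrite('pics/wrist3.png',vision.get_image('wrist')[:,:,::-1])"
```

```text
7.4 F [-0.27 -0.35 -0.11] [0.42 0.38 0.45] pos [ 0.5814 -0.1756  0.2417] tip 0.0756783988160834
```

View pics/wrist3.png

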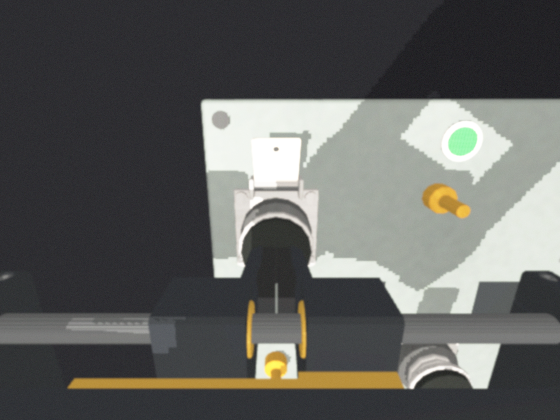

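The fingertips are centred on the right pad, at about (277,245).

{"fn": "step_arm", "kwargs": {
  "motion": [
    [[0, 0, 0, -0.0115, 0], [0, 0, 0, -0.005, 0], [0, 0, 0, -0.004, 0], [0, 0, 0, -0.004, 0], [0, 0, 0, 0, 0]]
  ]
}}

```text
t: 7.95
eef_pos: [0.5809, -0.176, 0.2166]
tool_rot: [0.691, 0.723, -0.0, -0.0]
ft_force: [-2.5, 0.9, 2.5]
gripper_width: 0.0004
```

```bash
python3 f.py
```

```text
8.45 F [-2.52  0.87  3.1 ] [0.27 0.77 0.55] pos [ 0.581  -0.1761  0.2167] tip 0.05071203601802443
```

The forces at about 9 mm press were left 7.1 N, middle 11.0 N and right 3.1 N, so the right mount is the softest. I'll go to its tag.

{"fn": "step_arm", "kwargs": {
  "motion": [
    [[0, 0, 0, 0.04, 0], [0, -0.027, -0.001, 0.01, 0], [0, -0.027, -0.0015, 0, 0], [0, 0, 0, -0.02, 0], [0, 0, 0, 0, 0]]
  ]
}}

```text
t: 8.95
eef_pos: [0.5265, -0.1787, 0.2453]
tool_rot: [0.691, 0.723, -0.0, -0.001]
ft_force: [-0.5, -0.2, 0.1]
gripper_width: 0.0003
```

```bash
python3 f.py; python3 -c "
from h import *
cv2.imwrite('pics/wrist4.png',vision.get_image('wrist')[:,:,::-1])"
```

```text
9.45 F [-0.3  -0.03  0.24] [0.55 0.42 0.48] pos [ 0.5274 -0.1787  0.247 ] tip 0.08095621925497479
```

View pics/wrist4.png

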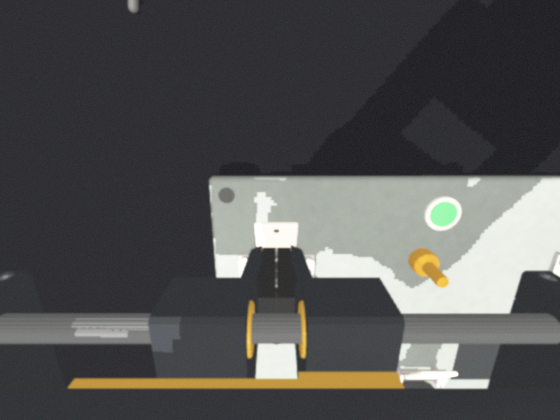

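The tag, at about (277,235), lies under the tips. I'll push it down.

{"fn": "step_arm", "kwargs": {
  "motion": [
    [[0, 0, 0, -0.02, 0], [0, 0, 0, -0.01, 0], [0, 0, 0, -0.008, 0], [0, 0, 0, -0.006, 0], [0, 0, 0, -0.0035, 0]]
  ]
}}

```text
t: 10.0
eef_pos: [0.5271, -0.1786, 0.1989]
tool_rot: [0.691, 0.723, -0.0, -0.0]
ft_force: [-1.6, 0.0, 1.8]
gripper_width: 0.0005
```

{"fn": "step_arm", "kwargs": {
  "motion": [
    [[0, 0, 0, -0.001, 0], [0, 0, 0, -0.001, 0], [0, 0, 0, 0, 0], [0, 0, 0, 0, 0]]
  ]
}}

```text
t: 10.4
eef_pos: [0.527, -0.1786, 0.1979]
tool_rot: [0.691, 0.723, 0.0, 0.0]
ft_force: [-2.0, 1.0, 6.3]
gripper_width: 0.0005
```

```bash
python3 f.py
```

```text
10.9 F [-2.48  0.81  5.84] [0.47 0.65 0.45] pos [ 0.527  -0.1786  0.1979] tip 0.03186448660365518
```

The tag is bottomed out: the tip is at 31.9 mm with 6 N. I'll retract and check.

{"fn": "step_arm", "kwargs": {
  "motion": [
    [[0, 0, 0, 0.01, 0], [0, 0, 0, 0.04, 0], [0, 0, 0, 0.05, 0], [0, -0.04, 0, 0.03, 0], [0, -0.05, 0, 0, 0]]
  ]
}}

```text
t: 11.4
eef_pos: [0.4371, -0.1787, 0.3313]
tool_rot: [0.69, 0.724, 0.001, 0.005]
ft_force: [-0.3, -1.0, 0.1]
gripper_width: 0.0005
```

{"fn": "step_arm", "kwargs": {
  "motion": [
    [[0, -0.05, 0, 0.04, 0], [0, -0.02, 0, 0.04, 0], [0, 0, 0, 0, 0]]
  ]
}}

```text
t: 11.7
eef_pos: [0.3764, -0.1784, 0.4033]
tool_rot: [0.691, 0.723, 0.0, 0.005]
ft_force: [1.3, -0.5, 0.5]
gripper_width: 0.0005
```

```bash
python3 -c "
from h import *
cv2.imwrite('pics/wrist5.png',vision.get_image('wrist')[:,:,::-1])
im=vision.get_image('top')[:,:,::-1]; 
cv2.imwrite('pics/top5.png',cv2.resize(im[125:235,235:370],None,fx=5,fy=5,interpolation=2))
im=vision.get_image('side')[:,:,::-1]; 
cv2.imwrite('pics/side5.png',cv2.resize(im[130:280,165:345],None,fx=4,fy=4,interpolation=2))
print(manip.read_state()['ft_force'],manip.read_state()['t'])"
```

```text
[ 1.1387095   0.28904009 -0.09600971] 11.85
```

View pics/wrist5.png

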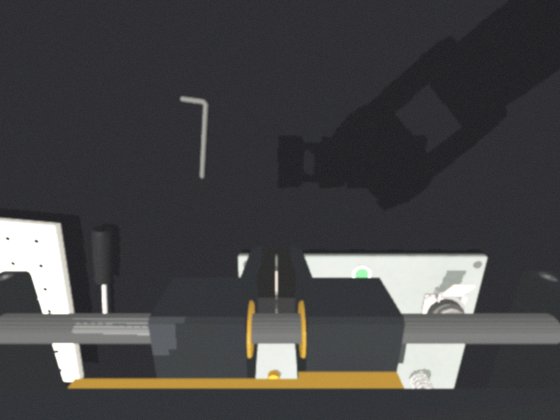

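View pics/side5.png

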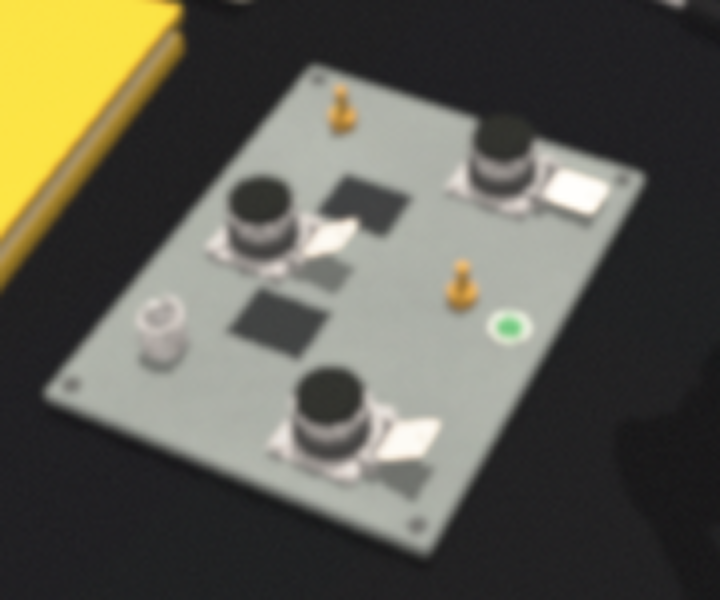

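View pics/top5.png

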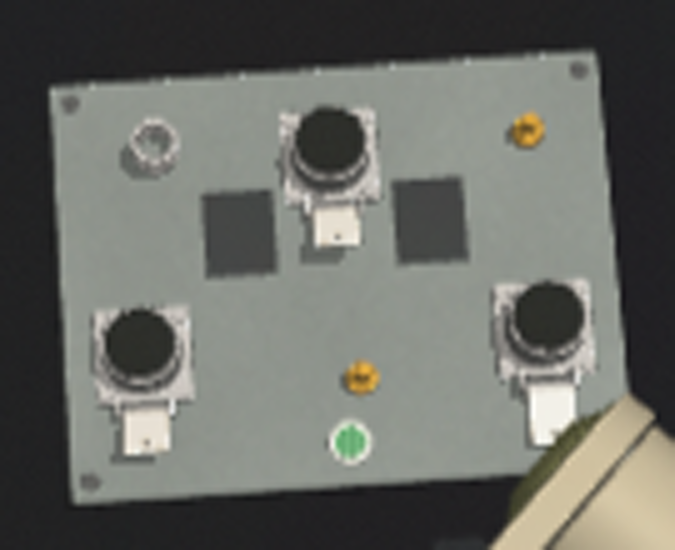

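In the side view crop, the right tag is flat at about (575,190) and casts no shadow. The middle tag (335,238) and left tag (410,440) still stand over their shadows, all pads are up and the loose items haven't moved. I'm handing in.

```bash
python3 -c "
from cell import manip
print(manip.close_job())"
```

```text
the job is handed in; nothing more can be done
None
```

The right mount is the soft one, and its white tag is now pushed down flat. I pressed the pads left, middle, right with closed fingertips, about 9 mm each:

| Pad | Force | Stiffness (approx.) |
|---|---|---|
| Left | 7.1 N | 0.74 N/mm |
| Middle | 11.0 N | 1.2 N/mm |
| Right | 3.1 N | 0.3 N/mm |

The tag bottomed out with the fingertips at 31.9 mm and about 6 N, against the stated 31.5 mm when flat. After I backed off, the top and side pictures showed the right tag flat, the left and middle tags standing, and all three pads up. The loose parts on the plate had not moved.

I saw no failed or conflicting check. The pad positions I measured directly differed from those from the plate outline by 2 to 3 mm. I handed the job in at about 12 s with the arm clear; it gave no verdict.

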